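Shim the rocking plate shaker

ROBOT

A 6-joint arm with a two-finger parallel gripper is mounted at the origin on the work surface. World frame = base frame: x ahead of the robot, y to its left, z up, the work surface at z = 0. Lengths are in m, angles in rad, forces in N, time in s.
With the tool pointing down it reaches from about 0.375 to 0.825 m from the base axis. Payload 5.5 kg.
Tool frame: the origin (TCP) lies midway between the tips of the shut fingers; the grasp point (between the pads) lies 19 mm behind it (robot.grip_point_offset is the z of the grasp point in the tool frame, in m); z points along the fingers, y is the direction in which the jaws open and shut (so a half turn about z gives the same grasp; the last joint's range is limited). The gripper opens to 85 mm and grips with 20 to 120 N. Pads are 22 mm wide; open, the fingers measure 114 mm over their backs; the gripper's body (76 mm by 85 mm) begins 54 mm behind the grasp point. The pads swing forward as they close: fully open they stand 13 mm farther back than shut.
Start: joints at [-1.157, 0.314, -0.047, 1.21, 0, 1.571], TCP at [0.241, -0.549, 0.231] pointing down, gripper open.
Joint ranges: [-2.67, 2.67], [-0.69, 1.73], [-1.03, 1.25], [-2.08, 2.16], [-1.42, 1.45], [-3.14, 3.14]. Speed limits (rad/s): [2.39, 2.39, 3.01, 3.14, 3.14, 3.14].

INTERFACE

Orientations are given as a unit quaternion [w, x, y, z].
In Python, from rig import monitor, vision, hand_in, robot gives the robot as it stands.
- The arm moves only by the tool carry_out, never from a script. Its argument "increments" is a list of rows, each a list of 2 entries, a list of its own where there are three numbers: the shift along the tool's x, y, z scaled (see below), then the turn, a rotation vector about the tool's x, y, z scaled (see below). In form: [[[tx, ty, tz], [ax, ay, az]], ...]. A call has 1 to 20 rows; each row shifts and turns the commanded pose from where the row before left it, along the tool's axes as they then stand; what a row does not reach is not made up. The controller multiplies each number of a shift by 0.15 m and each number of a turn by pi rad. A row lasts 1/8 s, in which the tool goes at most 62.5 mm and 10.7 degrees, less where a joint would pass 70% of its speed; a pose out of reach is approached as far as the arm can. A call with a number of a shift or a turn outside -1 to 1 is refused whole. A call with a gripper value outside its range is refused whole. "hand" is the closure, from -1 (fully open) to 1 (shut), so that 0 is half open, set as the call begins (left out, the last holds). The fingers move at their own pace and stop on an object; "squeeze" is the grip in N (left out, the last holds). Time passes only in rows, so rows that do not move let the fingers close. It gives the time, the measured TCP pose, the force and the opening at its end, in the units of the state.
- monitor.get_state(): the state, without advancing time (a new reading comes with each control period).
- vision.snapshot(name): name is "scene" or "top" or "wrist"; returns a dict with "image" (400x640x3 uint8, red, green, blue), "depth" (400x640 float32, m along the optical axis (not along the pixel's ray), 0 where there is no reading), "K" (3x3 intrinsics, pixels), "pose" (4x4, takes a point from camera to world coordinates). Camera axes: x right, y down, z forward; pixel columns grow to the right and rows downward; lengths in m; the calibration is good to about 2 mm. A picture is of the moment at which its call begins.
- hand_in(): hands the job in, once; it reports no verdict.
The state is a dict: "time": time; "q": joint angles; "joint_vel": joint speeds; "joint_efforts": joint torques, N m; "tcp_pos": TCP position; "orientation": TCP orientation; "ft_force": force on the tool from outside, world axes, zero at the start; "torque": the same for the moment, N m; "gripper_width": opening from 0.0 (shut) to 1.0 (fully open).
Only numpy, scipy, OpenCV 4.12 (cv2) and the standard library are available. Lean on these libraries where they do the work, as an engineer would, in place of code of your own. Each camera call takes 0.05 s, during which the arm holds its last target.

TASK

The plate shaker rocks because the foot under its near right corner (nearest the robot, on the robot's right) has lost its rubber sole. Slide the black wedge lying beside it along the bench, thin end first, squarely under that bare foot until it is snug and the rocking stops; then press down firmly on the top of that corner to prove that it stands firm, and let go. Only push and press: do not lift the wedge or the shaker, do not shove the shaker along, and leave the other things standing where they are.

Things in the scene. Friction and masses are not known exactly. Their poses are not given: they have to be found in the camera images.
- shaker: Microplate shaker, loose, about 3.4 kg: cream housing 200 mm (its x) by 240 mm (its y), underside 20 mm and flat top 92 mm above the bench. Origin: under the housing's centre, at bench level; x points away from the control panel and the robot, y to the left, z up. It stands level on three soled feet; some 3 N on its near right corner rocks that corner down 5 mm.
- plate_top (a point): Centre of the top of the white 96-well plate on the shaker's platform, 118.5 mm above the bench. Platform and plate cover the middle of the shaker's top: -41 to +65 mm in the shaker's x, -75 to +75 mm in its y. The corners of the top are bare.
- bare_foot (a point): Centre of the flat round underside (24 mm across) of the foot without sole, at (-80, -100, 5) mm of the shaker: it hangs 5 mm above the bench. The housing's right side and its front are each 20 mm outside this point.
- shaker_corner (a point): Point on the housing's flat top straight above the bare foot, 92 mm above the bench: press here or within 30 mm of it. A firm press is about 10 N.
- wedge: Black hard wedge, loose, about 60 g, 100 mm long (its x), 50 mm wide (its y), 14 mm high at the thick end (x = -50 mm) falling evenly to 2 mm at the thin end (x = +50 mm). Origin: centre of its underside; x points to the thin end. Starts flat on the bench right of the shaker, thin end roughly towards the bare foot and 35 to 75 mm short of it.
- wedge_snug (a point): Point on the wedge's centre line, 37 mm from its middle towards the thin end, at bench level: straight under the bare foot's centre when the wedge first touches it. Pushing takes 1 N or less until then and rises over the next 3 to 4 mm to some 7 to 10 N: that is snug, and friction keeps it in. Pushed harder than about 11 N, the shaker itself begins to slide away.
- reagent_bottle: brown reagent bottle, 60 mm across, 125 mm tall, loose; stands beside the shaker's right side, beyond the wedge's lane; origin: centre of its underside. To be left alone.
- sample_jar: small white screw-top jar, 38 mm across, 52 mm tall, loose; stands on the robot's side of the wedge's lane; origin: centre of its underside. To be left alone.
- tip_box: open grey box of pipette tips, 82 x 122 x 55 mm, loose, left of the shaker; origin: centre of its underside. To be left alone.
- deep_plate: white deep-well plate, 86 x 128 x 40 mm, loose, between the robot and the shaker, to the left; origin: centre of its underside. To be left alone.
- reservoir: white open trough, 85 x 128 x 35 mm, loose, left of the shaker; origin: centre of its underside. To be left alone.
- cooling_block: aluminium tube block, 100 x 66 x 40 mm, 0.6 kg, loose, far right; origin: centre of its underside. To be left alone.
- screwdriver: screwdriver lying on the bench, 170 mm long, at the right. To be left alone.
Things that resemble listed ones, but are neither listed nor needed, are in the scene too. Leave any white look-alike of the wedge alone.

How it is judged:
By the outcome, as a careful person would: the job done as asked, in the order asked, and still so for the second after the job is handed in, with the robot touching nothing.
It also fails if it takes over 51 s, if anything falls off the work surface, if the arm or the gripper's body presses on something with over 40 N, if the wrist force passes 120 N, or if a joint passes its speed limit or range.

## Working session

There is one attempt and no reset: what is moved stays moved. The work goes in short steps, Python scripts to look and compute and a tool call to move; the robot and the scene stay as the last step left them, time stands still between calls to the robot, and variables do not carry over. Pictures are saved under pics/ and viewed, and the job is handed in when it is done.

Besides the shell and the picture viewer there is one more tool, called after "Request:" as name(argument=value, ...), one argument or row to a line, values as JSON. carry_out: Moves the arm, as the interface text tells. Its arguments: {"type":"object","properties":{"increments":{"type":"array"},"hand":{"type":"number"},"squeeze":{"type":"number"}},"required":["increments"]}

```bash
mkdir -p pics; ls; python3 - <<'E'
from rig import monitor, vision, robot
import cv2, numpy as np
s=monitor.get_state(); print(s)
for n in ("scene","top","wrist"):
    d=vision.snapshot(n); cv2.imwrite(f"pics/{n}0.png",d["image"][:,:,::-1]); np.savez(f"{n}0.npz",**d); print(n,d["K"].round(1).tolist(),d["pose"].round(3).tolist())
E
```

```text
pics
{'time': 0.0, 'q': array([-1.15700664e+00,  3.14194233e-01, -4.80398034e-02,  1.21024165e+00,
        8.71532556e-06,  1.57077506e+00]), 'joint_vel': array([ 0.00024764,  0.00085882, -0.00121785, -0.00041242,  0.00034386,
        0.00146006]), 'joint_efforts': array([ 7.54650082e-04, -5.39585245e+01,  3.39751482e+01,  1.92600663e-02,
        3.22200740e-04,  4.53061929e-06]), 'tcp_pos': array([ 0.24102043, -0.54883397,  0.23047087]), 'orientation': array([-8.22668549e-04,  9.78670970e-01,  2.05432293e-01, -1.68215034e-04]), 'ft_force': array([ 0.51658511, -0.28686469, -0.55403081]), 'torque': array([-0.03163214, -0.01711423,  0.03050291]), 'gripper_width': 0.9994607097565877}
scene [[376.4, 0.0, 318.1], [0.0, 376.4, 196.1], [0.0, 0.0, 1.0]] [[-0.544, 0.466, -0.697, 1.259], [0.839, 0.298, -0.455, 0.442], [-0.004, -0.833, -0.554, 0.649], [0.0, 0.0, 0.0, 1.0]]
top [[492.3, 0.0, 324.9], [0.0, 492.3, 196.6], [0.0, 0.0, 1.0]] [[-0.025, -0.998, 0.06, 0.469], [-1.0, 0.026, 0.013, -0.032], [-0.014, -0.059, -0.998, 1.454], [0.0, 0.0, 0.0, 1.0]]
wrist [[338.6, 0.0, 319.6], [0.0, 338.6, 192.2], [0.0, 0.0, 1.0]] [[0.403, -0.875, -0.269, 0.309], [-0.915, -0.386, -0.117, -0.519], [-0.001, 0.294, -0.956, 0.373], [0.0, 0.0, 0.0, 1.0]]
```

View pics/top0.png

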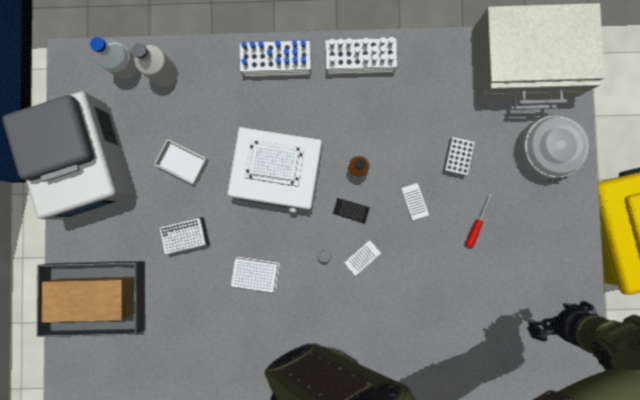

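View pics/scene0.png

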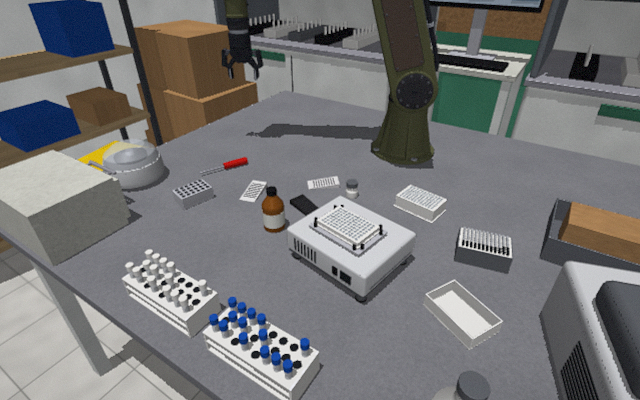

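View pics/wrist0.png

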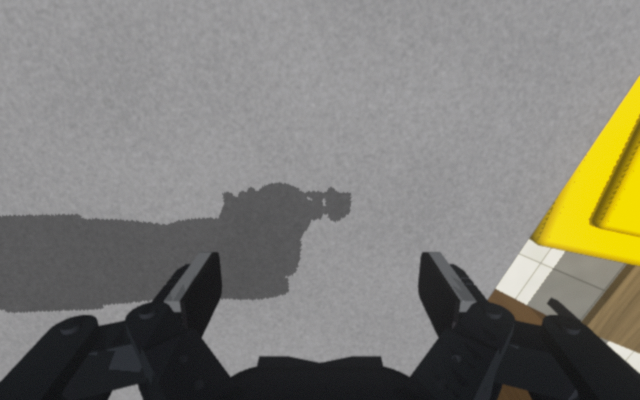

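The top image shows the shaker at about (275,167) and the black wedge at (351,210). The white look-alikes are at (414,201) and (362,258), the bottle at (358,166) and the jar at (324,256). The only black wedge is the one at (351,210). I'll confirm it in an enlarged crop while I measure.

```bash
cat > h.py <<'E'
import numpy as np, cv2
def cloud(d):
    D=d["depth"];K=d["K"];T=d["pose"]
    v,u=np.mgrid[:D.shape[0],:D.shape[1]]
    P=np.stack([(u-K[0,2])/K[0,0]*D,(v-K[1,2])/K[1,1]*D,D],-1)
    return P@T[:3,:3].T+T[:3,3]
def onplane(d,uv,z):
    K=d["K"];T=d["pose"];uv=np.atleast_2d(np.asarray(uv,float))
    r=np.c_[(uv[:,0]-K[0,2])/K[0,0],(uv[:,1]-K[1,2])/K[1,1],np.ones(len(uv))]@T[:3,:3].T
    z=np.broadcast_to(z,len(uv))
    s=(z-T[2,3])/r[:,2]; return T[:3,3]+r*s[:,None]
def proj(d,p):
    T=d["pose"];c=(np.atleast_2d(p)-T[:3,3])@T[:3,:3];q=c@d["K"].T;return q[:,:2]/q[:,2:]
E
python3 - <<'E'
from h import *
d=dict(np.load("top0.npz")); W=cloud(d); im=d["image"]
cv2.imwrite("pics/crop0.png",cv2.resize(im[120:280,220:430,::-1],None,fx=3.7,fy=3.7,interpolation=cv2.INTER_CUBIC))
print("bench z",np.median(W[215:235,280:310,2]))
# shaker top
m=np.zeros(im.shape[:2],np.uint8); R=(slice(110,225),slice(215,335)); 
z=W[...,2]; m[R]=((z[R]>0.075)&(z[R]<0.14))
n,l,st,c=cv2.connectedComponentsWithStats(m); k=1+np.argmax(st[1:,4]); print(st[k])
p=W[l==k]; print("z med",np.median(p[:,2]))
r=cv2.minAreaRect(p[:,:2].astype(np.float32)*1000); print("shaker",r,cv2.boxPoints(r).tolist())
# via image contour on plane .092
cn=cv2.findContours((l==k).astype(np.uint8),cv2.RETR_EXTERNAL,cv2.CHAIN_APPROX_NONE)[0][0][:,0]
q=onplane(d,cn,.092)[:,:2]; r=cv2.minAreaRect((q*1000).astype(np.float32)); print(r)
g=im.max(2); m=np.zeros_like(m); RR=(slice(190,230),slice(325,378)); m[RR]=g[RR]<60
n,l,st,c=cv2.connectedComponentsWithStats(m); k=1+np.argmax(st[1:,4]); print(st[k],c[k])
p=W[l==k]; r=cv2.minAreaRect((p[:,:2]*1000).astype(np.float32)); print("wedge",r,cv2.boxPoints(r).tolist())
A=np.c_[p[:,:2]-p[:,:2].mean(0),np.ones(len(p))]; print(p.mean(0),np.linalg.lstsq(A,p[:,2],rcond=None)[0])
for nm,u,v in(("bottle",358,166),("jar",324,256)): print(nm,W[v-3:v+4,u-3:u+4].reshape(-1,3).mean(0))
E
```

```text
bench z 0.0008376326214373231
[ 227  127   95   85 6131]
z med 0.09472314145849703
shaker ((631.238525390625, 127.31879425048828), (240.6474609375, 214.38821411132812), 79.25825500488281) [[503.4964904785156, 29.08257293701172], [714.1281127929688, -10.875633239746094], [758.9805908203125, 225.55502319335938], [548.3489379882812, 265.5132141113281]]
((629.434814453125, 126.27362060546875), (239.53135681152344, 212.06475830078125), 79.3896484375)
[334 199  35  24 512] [350.90234375 210.3359375 ]
wedge ((495.9919128417969, -82.5079116821289), (95.67935180664062, 82.63631439208984), 72.07572937011719) [[441.9560546875, -115.30958557128906], [520.58154296875, -140.74171447753906], [550.0277709960938, -49.70623779296875], [471.40228271484375, -24.27410888671875]]
[ 0.51279374 -0.08856896  0.0174406 ] [-2.35799288  1.09338373  0.0174406 ]
bottle [ 0.6295365  -0.10714687  0.12194408]
jar [ 0.38440617 -0.00742666  0.05285183]
```

View pics/crop0.png

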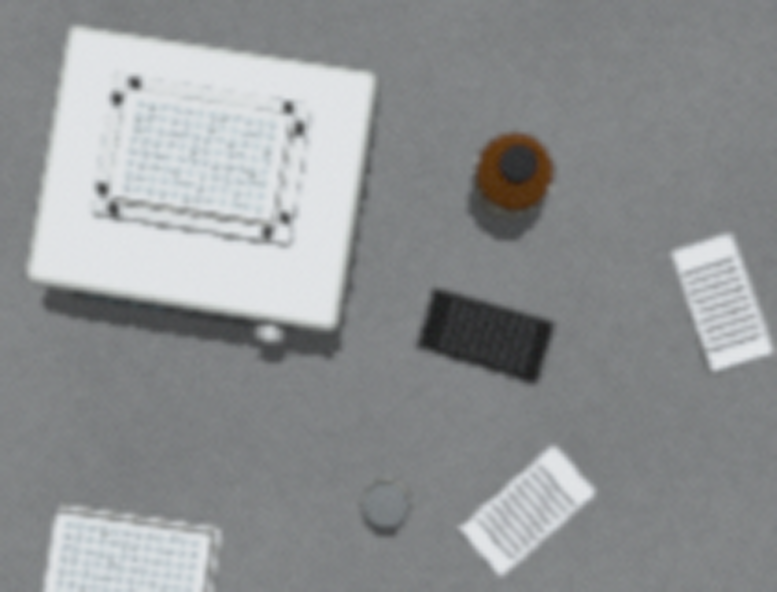

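The crop confirms it: the black wedge, with its thin end on the left towards the shaker, sits at (351,210). Next I'll refine the poses by colour rather than depth.

```bash
python3 - <<'E'
from h import *
d=dict(np.load("top0.npz")); im=d["image"]; S=8
x0,y0=215,115; cr=cv2.resize(im[115:285,215:435],None,fx=S,fy=S,interpolation=cv2.INTER_CUBIC)
def back(p): return (np.asarray(p,float)+.5)/S-.5+[x0,y0]
g=cr.min(2)
m=((g>190)).astype(np.uint8)
n,l,st,c=cv2.connectedComponentsWithStats(m); k=1+np.argmax(st[1:,4]); 
mm=cv2.morphologyEx((l==k).astype(np.uint8),cv2.MORPH_OPEN,np.ones((121,121)))
cn=max(cv2.findContours(mm,cv2.RETR_EXTERNAL,cv2.CHAIN_APPROX_NONE)[0],key=len)[:,0]
q=onplane(d,back(cn),.092)[:,:2]*1000; r=cv2.minAreaRect(q.astype(np.float32)); print("shaker",r); B=cv2.boxPoints(r); print(B.round(1).tolist())
m=(cr.max(2)<70).astype(np.uint8); 
n,l,st,c=cv2.connectedComponentsWithStats(m)
for k in range(1,n):
    if st[k,4]>3000: print(st[k], back(c[k]))
k=min((k for k in range(1,n) if st[k,4]>3000),key=lambda k:np.hypot(*(back(c[k])-[351,210])))
cn=max(cv2.findContours((l==k).astype(np.uint8),cv2.RETR_EXTERNAL,cv2.CHAIN_APPROX_NONE)[0],key=len)[:,0]
r=cv2.minAreaRect(cn.astype(np.float32)); bp=back(cv2.boxPoints(r)); print("wedge px",bp.round(1).tolist())
for z in(.004,.010): 
    q=onplane(d,back(cn),z)[:,:2]*1000; r=cv2.minAreaRect(q.astype(np.float32)); print(z,r)
# ends: left 2 corners z=.002, right z=.014
zz=np.where(bp[:,0]<bp[:,0].mean(),.002,.014); P=onplane(d,bp,zz)[:,:2]*1000; print(P.round(1).tolist())
a=P[zz<.01].mean(0);b=P[zz>.01].mean(0); print("thin",a,"thick",b,"len",np.hypot(*(a-b)),"yaw",np.degrees(np.arctan2(*(a-b)[::-1])),"mid",(a+b)/2)
E
```

```text
shaker ((567.9796142578125, 137.69503784179688), (230.4890594482422, 56.605751037597656), 81.1156997680664)
[[522.2000122070312, 28.200000762939453], [578.0999755859375, 19.5], [613.7000122070312, 247.1999969482422], [557.7999877929688, 255.89999389648438]]
[1117  355   84   87 5579] [359.5185181  164.23909975]
[  948   670   284   196 34401] [350.92125047 210.31879342]
wedge px [[332.3, 213.9], [337.1, 197.7], [369.1, 207.0], [364.4, 223.2]]
0.004 ((513.0425415039062, -88.55558776855469), (98.033935546875, 49.86995315551758), 72.06253814697266)
0.01 ((512.8599243164062, -88.32128143310547), (97.62825775146484, 49.66356658935547), 72.06249237060547)
[[504.1, -34.2], [551.7, -49.4], [521.3, -142.1], [474.2, -126.9]]
thin [527.91276207 -41.80025163] thick [ 497.76791561 -134.48494394] len 97.4636545443113 yaw 71.98335885420805 mid [512.84033884 -88.14259778]
```

```bash
cat > shk.py <<'E'
from h import *
def shaker(d,S=8,thr=185):
    im=d["image"];x0,y0=215,115; cr=cv2.resize(im[115:225,215:335],None,fx=S,fy=S,interpolation=cv2.INTER_CUBIC)
    back=lambda p:(np.asarray(p,float)+.5)/S-.5+[x0,y0]
    m=(cr.min(2)>thr).astype(np.uint8)
    cn=max(cv2.findContours(m,cv2.RETR_EXTERNAL,cv2.CHAIN_APPROX_NONE)[0],key=cv2.contourArea)
    f=cv2.drawContours(np.zeros_like(m),[cn],-1,1,-1)
    f=cv2.morphologyEx(f,cv2.MORPH_OPEN,np.ones((161,161)) if 0 else cv2.getStructuringElement(cv2.MORPH_ELLIPSE,(151,151)))
    cn=max(cv2.findContours(f,cv2.RETR_EXTERNAL,cv2.CHAIN_APPROX_NONE)[0],key=cv2.contourArea)[:,0]
    q=onplane(d,back(cn),.092)[:,:2]*1000
    return cv2.minAreaRect(q.astype(np.float32)),back(cn)
E
python3 - <<'E'
from shk import *
d=dict(np.load("top0.npz"))
for t in(150,170,185,200):
    r,cn=shaker(d,thr=t); print(t,r)
    (c,s,a)=r
r,cn=shaker(d)
c=np.array(r[0]);a=np.radians(r[2]); a=a if r[1][0]<r[1][1] else a-np.pi/2
R=np.array([[np.cos(a),-np.sin(a)],[np.sin(a),np.cos(a)]])
print("yaw",np.degrees(a),"corners",[(c+R@[x,y]).round(1).tolist() for x,y in((-100,-120),(-100,120),(100,120),(100,-120))],"foot",c+R@[-80,-100])
im=d["image"][115:285,215:435,::-1].copy(); im=cv2.resize(im,None,fx=3.6,fy=3.6)
for x,y in((-100,-120),(-100,120),(100,120),(100,-120),(-80,-100)):
    p=proj(d,np.r_[c+R@[x,y],92]/1000)[0]; p=((p-[215,115]+.5)*3.6-.5).astype(int); cv2.circle(im,tuple(map(int,p)),3,(0,0,255),-1)
cv2.imwrite("pics/shk1.png",im)
E
```

```text
150 ((636.8219604492188, 125.12554168701172), (237.59681701660156, 197.28628540039062), 79.4143295288086)
170 ((636.5839233398438, 125.06526947021484), (234.99070739746094, 194.9272003173828), 79.3880844116211)
185 ((636.6286010742188, 124.89214324951172), (232.876220703125, 193.08529663085938), 79.3767318725586)
200 ((636.54638671875, 124.76075744628906), (230.490478515625, 190.9217987060547), 79.4246826171875)
yaw -10.623268127441401 corners [[516.2, 25.4], [560.5, 261.3], [757.0, 224.4], [712.8, -11.5]] foot [539.56470484  41.35412767]
```

View pics/shk1.png

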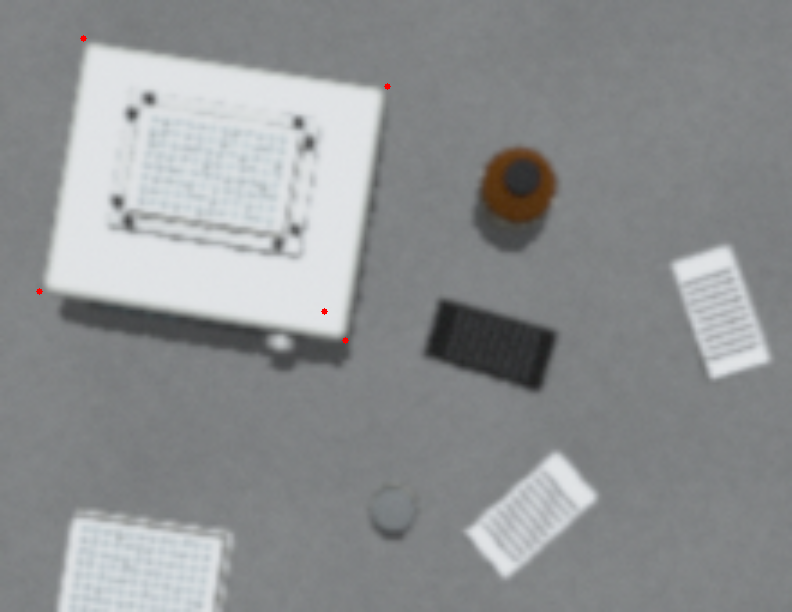

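Measured:
- **Shaker:** yaw is about -10.6° and the bare foot is near (539.6, 41.4) mm.
- **Wedge:** middle is near (512.8, -88.1) mm, yaw 72° against a wanted 79.4°, and 2.4 mm off the lane.

I'll push with both fingertips side by side across the thick end, tool x along the lane, which also squares the wedge. First I turn and hover behind it.

Request:
carry_out(
  increments=[
    [[0,0,0],[0,0,-0.0516]],
    [[0,0,0],[0,0,-0.0516]],
    [[0,0,0],[0,0,-0.0516]],
    [[0,0,0],[0,0,-0.0516]],
    [[0,0,0],[0,0,-0.0516]],
    [[0,0,0],[0,0,-0.0516]],
    [[0.237,0.103,0],[0,0,0]],
    [[0.237,0.103,0],[0,0,0]],
    [[0.237,0.103,0],[0,0,0]],
    [[0.237,0.103,0],[0,0,0]],
    [[0.237,0.103,0],[0,0,0]],
    [[0.237,0.103,0],[0,0,0]],
    [[0.237,0.103,0],[0,0,0]],
    [[0.237,0.103,0],[0,0,0]],
    [[0.237,0.103,0],[0,0,0]],
    [[0.237,0.103,0],[0,0,0]],
    [[0.237,0.103,0],[0,0,0]],
    [[0.237,0.103,0],[0,0,0]],
    [[0,0,0],[0,0,0]],
    [[0,0,0],[0,0,0]],
  ],
  hand=0.6,
  squeeze=40,
)

```text
time: 2.65
tcp_pos: [0.5013, -0.1641, 0.231]
orientation: [-0.0, 0.769, 0.639, -0.0]
ft_force: [-0.1, 0.1, 0.2]
gripper_width: 0.199
```

```bash
python3 - <<'E'
from rig import monitor, vision
import cv2, numpy as np
d=vision.snapshot("wrist"); cv2.imwrite("pics/w1.png",d["image"][:,:,::-1]); np.savez("w1.npz",**d)
from h import *
s=monitor.get_state(); print(s["tcp_pos"])
print(proj(d,np.array([[.5396,.0414,.005],[.5162,.0254,.092],[.5279,-.0418,.002],[.4978,-.1345,.014]])))
E
```

```text
[ 0.50115981 -0.16440265  0.23108967]
[[321.11647803 -63.69220359]
 [292.73720659 -83.32363353]
 [324.60288475  35.86332582]
 [312.3106143  134.03901084]]
```

View pics/w1.png

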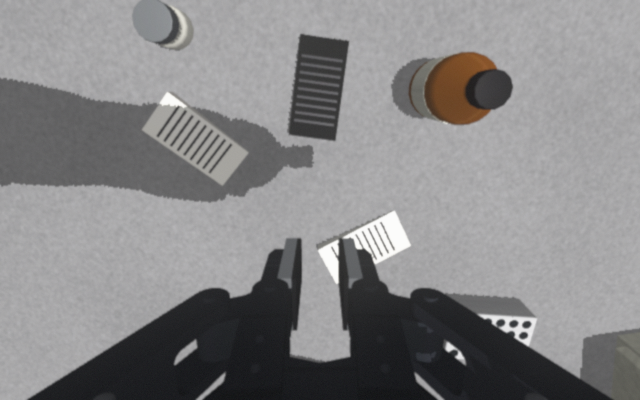

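The wrist image shows the black wedge at (319,88), the bottle at (465,90), a white decoy at (363,243) near the fingers and another at (195,140). I'll refine the wedge pose and check the decoy clearances.

```bash
python3 - <<'E'
from h import *
d=dict(np.load("w1.npz")); im=d["image"]
m=np.zeros(im.shape[:2],np.uint8); m[25:150,270:370]=(im[25:150,270:370].max(2)<90)
m=cv2.morphologyEx(m,cv2.MORPH_CLOSE,np.ones((9,9)))
cn=max(cv2.findContours(m,cv2.RETR_EXTERNAL,cv2.CHAIN_APPROX_NONE)[0],key=cv2.contourArea)[:,0]
bp=cv2.approxPolyDP(cv2.convexHull(cn),8,True)[:,0]; print(bp.tolist())
zz=np.where(bp[:,1]<85,.002,.014); P=onplane(d,bp,zz)[:,:2]*1000; print(P.round(1).tolist())
a=P[zz<.01].mean(0);b=P[zz>.01].mean(0); print("thin",a,"thick",b,"len",np.hypot(*(a-b)),"yaw",np.degrees(np.arctan2(*(a-b)[::-1])),"mid",(a+b)/2)
t=dict(np.load("top0.npz"))
for nm,x,w,th in(("decoyA",(392,435,175,225),t,185),("decoyB",(340,385,235,280),t,185)):
    I=w["image"]; m=np.zeros(I.shape[:2],np.uint8); s=(slice(x[2],x[3]),slice(x[0],x[1])); m[s]=I[s].min(2)>170
    pts=np.argwhere(m)[:,::-1].astype(np.float32); q=onplane(w,pts,.008)[:,:2]*1000; r=cv2.minAreaRect(q.astype(np.float32)); B=cv2.boxPoints(r)
    tcp=np.array([501.2,-164.4]);u=np.array([.184,.983]);y=np.array([.983,-.184]); print(nm,B.round(0).tolist(),"rel tcp (fwd,right)",np.c_[(B-tcp)@u,(B-tcp)@y].round(0).tolist())
E
```

```text
[[301, 35], [347, 41], [334, 139], [289, 132]]
[[504.7, -36.7], [549.3, -50.6], [519.4, -143.8], [474.0, -127.9]]
thin [527.0050927  -43.64766382] thick [ 496.73636757 -135.87647897] len 97.06879037296008 yaw 71.83059702148759 mid [511.87073013 -89.76207139]
decoyA [[480.0, -267.0], [495.0, -316.0], [591.0, -287.0], [576.0, -238.0]] rel tcp (fwd,right) [[-105.0, -2.0], [-150.0, 22.0], [-104.0, 111.0], [-59.0, 87.0]]
decoyB [[323.0, -96.0], [387.0, -173.0], [426.0, -141.0], [362.0, -63.0]] rel tcp (fwd,right) [[35.0, -188.0], [-29.0, -111.0], [9.0, -78.0], [74.0, -155.0]]
```

Request:
carry_out(
  increments=[
    [[0,0,0.24],[0,0,0]],
    [[0,0,0.24],[0,0,0]],
    [[0,0,0.24],[0,0,0]],
    [[0,0,0.24],[0,0,0]],
    [[0,0,0.24],[0,0,0]],
    [[0,0,0.24],[0,0,0]],
    [[0,0,0.03],[0,0,0]],
    [[0,0,0.03],[0,0,0]],
    [[0,0,0],[0,0,0]],
    [[0,0,0],[0,0,0]],
  ],
)

```text
time: 3.95
tcp_pos: [0.5027, -0.1644, 0.0075]
orientation: [0.001, 0.769, 0.639, 0.001]
ft_force: [0.1, 0.2, -0.2]
gripper_width: 0.203
```

Request:
carry_out(
  increments=[
    [[0,0,0.02],[0,0,0]],
    [[0,0,0],[0,0,0]],
    [[0.033,0,0],[0,0,0]],
    [[0.033,0,0],[0,0,0]],
    [[0.033,0,0],[0,0,0]],
    [[0.033,0,0],[0,0,0]],
    [[0.033,0,0],[0,0,0]],
    [[0.033,0,0],[0,0,0]],
    [[0.033,0,0],[0,0,0]],
    [[0.033,0,0],[0,0,0]],
    [[0,0,0],[0,0,0]],
  ],
)

```text
time: 5.32
tcp_pos: [0.509, -0.1246, 0.0033]
orientation: [-0.0, 0.769, 0.639, 0.0]
ft_force: [-0.3, -0.7, 0.1]
gripper_width: 0.199
```

```bash
cat > look.py <<'E'
import sys
from rig import monitor, vision
from h import *
n=sys.argv[1]
d=vision.snapshot("wrist"); cv2.imwrite(f"pics/{n}w.png",d["image"][:,:,::-1]); np.savez(f"{n}w.npz",**d)
d=vision.snapshot("top"); cv2.imwrite(f"pics/{n}t.png",cv2.resize(d["image"][115:285,215:435,::-1],None,fx=3.6,fy=3.6,interpolation=cv2.INTER_CUBIC)); np.savez(f"{n}t.npz",**d)
s=monitor.get_state(); print(s["tcp_pos"],s["ft_force"],s["gripper_width"])
E
python3 look.py a
```

```text
[ 0.50899038 -0.12495929  0.00330132] [-0.58342833 -0.58942011  0.57827139] 0.20141138053823945
```

View pics/aw.png

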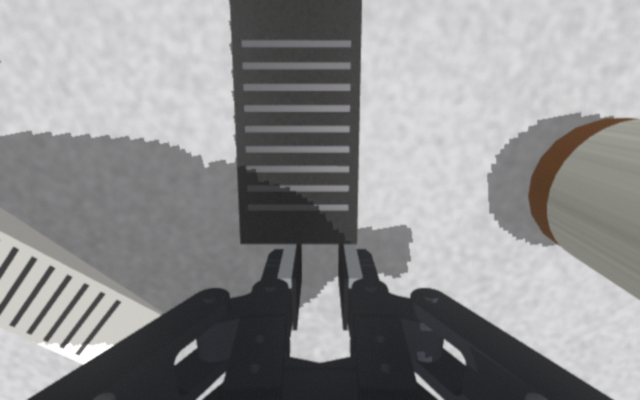

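View pics/at.png

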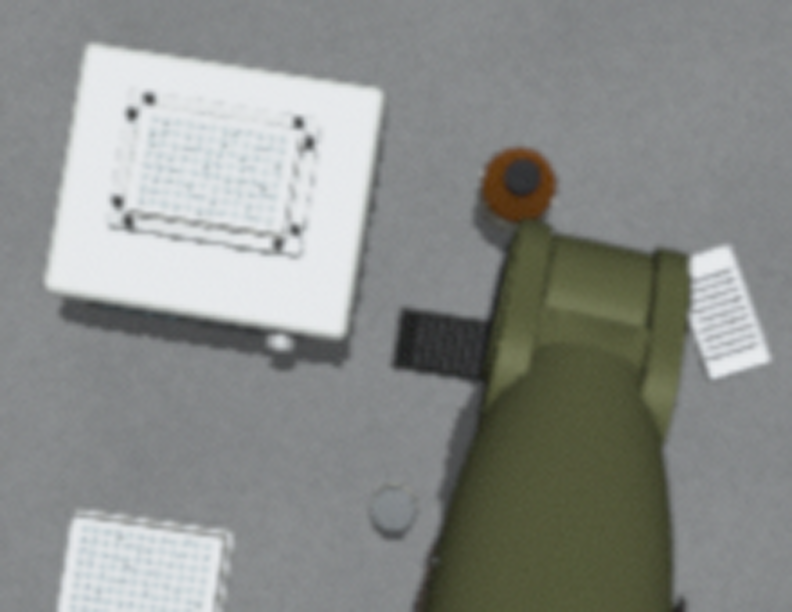

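```bash
cat > wm.py <<'E'
import sys
from shk import *
n=sys.argv[1]
d=dict(np.load(n+"w.npz")); im=d["image"]; H=int(sys.argv[2]) if len(sys.argv)>2 else 240
u=np.array([.184,.983]);y=np.array([.983,-.184]);foot=np.array([539.6,41.4])
t=dict(np.load(n+"t.npz"))
for th in(150,170,185): print("shaker",th,shaker(t,thr=th)[0])
W=cloud(t); g=(t["image"][...,1].astype(int)-t["image"][...,2]>15)&(W[...,2]>.1); 
b=np.array([.6295,-.107]); dist=np.hypot(W[...,0]-b[0],W[...,1]-b[1]); s=g&(dist<.09)
if s.any():
  i=np.argmin(np.where(s,W[...,2],9)); print("arm near bottle: min z",W[...,2].flat[i],"min dist",dist[s].min(), "z there",W[...,2][s][np.argmin(dist[s])])
E
python3 wm.py a
python3 - <<'E'
from h import *
d=dict(np.load("aw.npz"));im=d["image"]
# wedge edges in rows: left/right transitions bench->dark
for v in (10,30,55,75,225,238):
    g=im[v].max(1).astype(int); print(v,[ (int(x),int(g[x]),int(g[x+1])) for x in range(215,375) if abs(g[x+1]-g[x])>30])
E
```

```text
shaker 150 ((637.002197265625, 125.25737762451172), (238.5493621826172, 198.0401153564453), 79.37274932861328)
shaker 170 ((636.7003173828125, 125.05900573730469), (235.8662872314453, 195.797119140625), 79.35664367675781)
shaker 185 ((636.56689453125, 124.99737548828125), (234.0830078125, 194.12657165527344), 79.38969421386719)
arm near bottle: min z 0.10021975335330624 min dist 0.006552486066315465 z there 0.10620739979882976
10 [(229, 190, 128), (230, 128, 79), (360, 75, 116), (361, 116, 178)]
30 [(229, 199, 168), (230, 168, 112), (231, 112, 76), (360, 90, 141), (361, 141, 193)]
55 [(231, 186, 126), (232, 126, 80), (359, 74, 120), (360, 120, 196)]
75 [(231, 192, 142), (232, 142, 94), (359, 89, 144), (360, 144, 195)]
225 [(239, 84, 53), (356, 89, 142), (357, 142, 191)]
238 [(239, 110, 74)]
```

```bash
python3 - <<'E'
from h import *
d=dict(np.load("aw.npz"))
u=np.array([.184,.983]);y=np.array([.983,-.184]);foot=np.array([539.6,41.4])
rear=onplane(d,[[241,243],[356,243]],.014)[:,:2]*1000
print("rear",rear, np.c_[(rear-foot)@u,(rear-foot)@y])
sr=((rear-foot)@u).mean(); print("rear along",sr)
L=[];Rr=[]
for v,l,r in((10,230,361),(30,230.5,361),(55,232,360),(75,232.3,360),(225,239.5,357)):
    z=.014
    for _ in range(6):
        P=onplane(d,[[l,v],[r,v]],z)[:,:2]*1000; q=np.c_[(P-foot)@u,(P-foot)@y]; z=.014-.12*(q[:,0]-sr)/1000
    print(v,q.round(1).tolist(),"mid right",q[:,1].mean().round(2))
t=dict(np.load("at.npz"))
f=3.6;c=np.array([[404,310],[395,367]]);px=(c+.5)/f-.5+[215,115]
P=onplane(t,px,.002)[:,:2]*1000; print("top thin",np.c_[(P-foot)@u,(P-foot)@y])
W=cloud(t);im=t["image"].astype(int); g=(im[...,1]-im[...,2]>15)&(im[...,1]>=im[...,0]-5)&(W[...,2]>.03)
dd=np.hypot(W[...,0]-.6295,W[...,1]+.107);s=g&(dd<.12)
print("arm z range near bottle",W[...,2][s].min(),W[...,2][s].max())
E
```

```text
rear [[ 476.91650111 -106.96591958]
 [ 525.35216317 -115.93124688]] [[-157.37746274  -34.3185502 ]
 [-157.27821766   14.94332583]]
rear along -157.32784020073075
10 [[-65.6, -34.9], [-65.5, 14.9]] mid right -10.0
30 [[-72.7, -35.0], [-72.5, 15.0]] mid right -9.98
55 [[-81.7, -34.8], [-81.6, 14.9]] mid right -9.98
75 [[-89.1, -35.0], [-88.9, 15.0]] mid right -10.0
225 [[-149.5, -34.6], [-149.4, 15.2]] mid right -9.72
top thin [[-58.7472332   14.82698642]
 [-58.89423809 -32.48191762]]
arm z range near bottle 0.47926834970568655 0.5377173138903
```

```bash
python3 - <<'E'
from rig import vision
from h import *
d=vision.snapshot("scene"); np.savez("as.npz",**d); cv2.imwrite("pics/as.png",cv2.resize(d["image"][110:310,160:460,::-1],None,fx=2.6,fy=2.6,interpolation=cv2.INTER_CUBIC))
E
```

```text
(no output)
```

View pics/as.png

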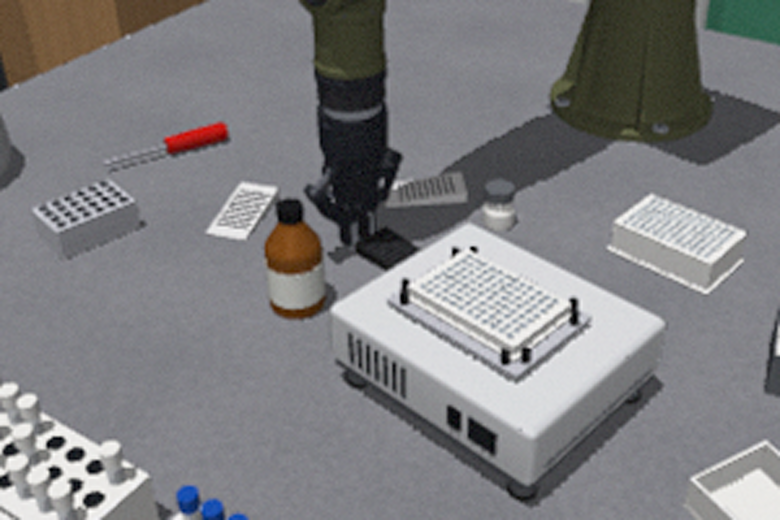

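The wedge is now square, parallel to the shaker's side, but its centre line is about 9.5 mm too far towards the robot. I'll nudge it sideways with the finger's outer flat at the wedge's centre of mass.

Request:
carry_out(
  increments=[
    [[-0.067,0,0],[0,0,0]],
    [[0,0,-0.2],[0,0,0]],
    [[0,0,-0.15],[0,0,0]],
    [[0.132,-0.148,0],[0,0,0]],
    [[0.132,-0.148,0],[0,0,0]],
    [[0.132,-0.148,0],[0,0,0]],
    [[0,0,0.15],[0,0,0]],
    [[0,0,0.2],[0,0,0]],
    [[0,0,0],[0,0,0]],
    [[0,0,0],[0,0,0]],
  ],
)

```text
time: 6.72
tcp_pos: [0.4526, -0.0647, 0.0039]
orientation: [-0.0, 0.769, 0.639, -0.0]
ft_force: [-0.4, -0.1, -0.6]
gripper_width: 0.197
```

```bash
python3 look.py b
```

```text
[ 0.4531625  -0.06466658  0.0041908 ] [0.20672959 1.21780718 0.32623516] 0.19929499982962517
```

View pics/bw.png

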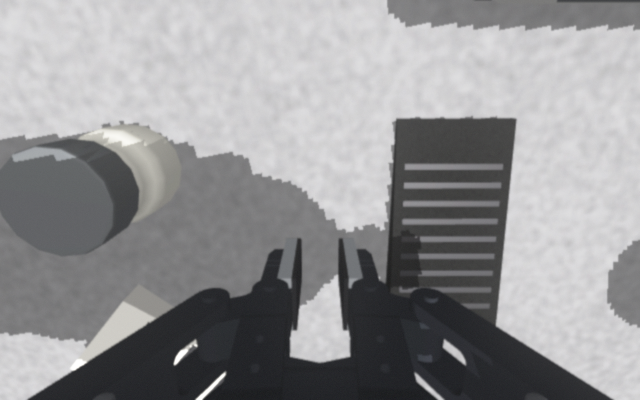

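Request:
carry_out(
  increments=[
    [[0,0.02,0],[0,0,0]],
    [[0,0.02,0],[0,0,0]],
    [[0,0.02,0],[0,0,0]],
    [[0,0.02,0],[0,0,0]],
    [[0,0,0],[0,0,0]],
  ],
)

```text
time: 7.45
tcp_pos: [0.4646, -0.0665, 0.0033]
orientation: [0.0, 0.769, 0.639, 0.0]
ft_force: [0.6, -0.1, 0.0]
gripper_width: 0.198
```

```bash
python3 look.py c
```

```text
[ 0.46422274 -0.06648613  0.00320186] [ 0.56598513  0.52529985 -0.21087884] 0.19613525577351976
```

View pics/cw.png

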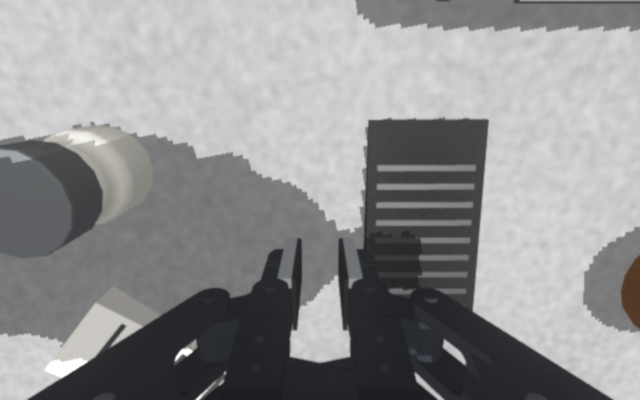

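Request:
carry_out(
  increments=[
    [[0,0.015,0],[0,0,0]],
    [[0,0.015,0],[0,0,0]],
    [[0,0.015,0],[0,0,0]],
    [[0,0.015,0],[0,0,0]],
    [[0,0,0],[0,0,0]],
  ],
)

```text
time: 8.18
tcp_pos: [0.4735, -0.0682, 0.0033]
orientation: [0.0, 0.769, 0.639, 0.0]
ft_force: [-0.4, -0.3, 0.2]
gripper_width: 0.202
```

```bash
python3 look.py d; cat > edges.py <<'E'
import sys
from h import *
d=dict(np.load(sys.argv[1]+"w.npz")); im=d["image"]
u=np.array([.184,.983]);y=np.array([.983,-.184]);foot=np.array([539.6,41.4])
a,b=int(sys.argv[2]),int(sys.argv[3])  # column window
rows=[int(v) for v in sys.argv[4:]]
g=im.max(2).astype(float)
c=(a+b)//2; v=g[:,c-20:c+20].mean(1)
# thin edge: first dark row below bright
top=[i for i in range(5,250) if v[i-3]>150 and v[i+3]<100]
tv=np.mean(top) if top else None; print("thin row",tv)
if tv is not None:
    P=onplane(d,[[c,tv]],.002)[0,:2]*1000; sf=(P-foot)@u; print("thin along",sf)
    M=[]
    for r in rows:
        row=g[r,a:b]; 
        k=np.where(row<110)[0]; 
        # subpixel-ish edges at 120
        l=a+k[0]-.5; rr=a+k[-1]+.5; z=.005
        for _ in range(6):
            P=onplane(d,[[l,r],[rr,r]],z)[:,:2]*1000; q=np.c_[(P-foot)@u,(P-foot)@y]; z=.002+.12*(sf-q[:,0])/1000
        M.append([q[:,0].mean(),q[0,1],q[1,1]])
    M=np.array(M); print(M.round(1).tolist()); 
    mid=M[:,2]-25; print("centre right",mid.round(1),"yaw err deg from right edge",np.degrees(np.polyfit(M[:,0],M[:,2],1)[0]).round(2))
E
python3 edges.py c 340 510 130 150 180 200 220; python3 edges.py d 320 500 130 150 180 200 220
```

```text
[ 0.47331586 -0.06816728  0.00330786] [0.23121624 0.06851012 0.28868922] 0.19888166913658945
thin row 119.0
thin along -57.25402051668948
[[-61.7, -35.4, 15.1], [-70.0, -35.1, 15.4], [-82.8, -35.2, 15.3], [-91.6, -35.4, 15.2], [-100.5, -35.7, 15.5]]
centre right [-9.9 -9.6 -9.7 -9.8 -9.5] yaw err deg from right edge -0.3
thin row 117.0
thin along -56.45512712495269
[[-61.7, -29.6, 20.8], [-70.0, -29.0, 21.5], [-82.8, -28.7, 22.2], [-91.6, -28.1, 22.5], [-100.5, -27.9, 23.3]]
centre right [-4.2 -3.5 -2.8 -2.5 -1.7] yaw err deg from right edge -3.38
```

View pics/dw.png

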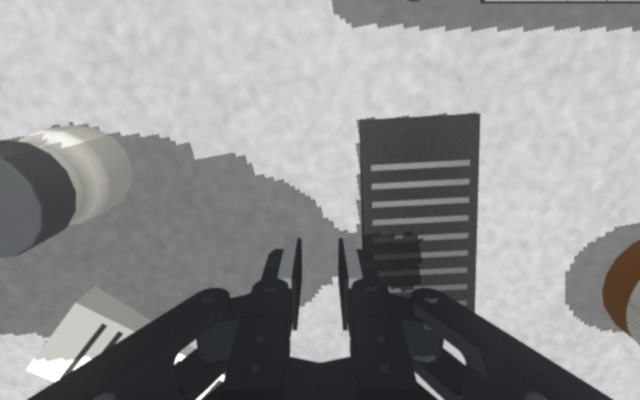

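Request:
carry_out(
  increments=[
    [[0,-0.04,0],[0,0,0]],
    [[0.12,0,0],[0,0,0]],
    [[0.12,0,0],[0,0,0]],
    [[0,0.015,0],[0,0,0]],
    [[0,0.015,0],[0,0,0]],
    [[0,0.015,0],[0,0,0]],
    [[0,0.005,0],[0,0,0]],
    [[0,0,0],[0,0,0]],
  ],
)

```text
time: 9.28
tcp_pos: [0.4812, -0.0333, 0.0032]
orientation: [-0.0, 0.769, 0.639, -0.0]
ft_force: [-0.1, 0.3, -0.9]
gripper_width: 0.199
```

```bash
python3 look.py e; python3 edges.py e 320 500 195 210 225 ; python3 wm.py e
```

```text
[ 0.48111799 -0.03319357  0.00324522] [ 0.57768102 -0.41480382  1.21572797] 0.19987423998267623
thin row None
shaker 150 ((636.9530029296875, 125.14437866210938), (238.20799255371094, 197.8568115234375), 79.3989486694336)
shaker 170 ((636.6331787109375, 124.95692443847656), (235.57591247558594, 195.5880126953125), 79.39087677001953)
shaker 185 ((636.5756225585938, 124.95913696289062), (233.67282104492188, 193.87905883789062), 79.38856506347656)
arm near bottle: min z 0.10009150898580677 min dist 0.006084719410151953 z there 0.10247556788844925
```

View pics/ew.png

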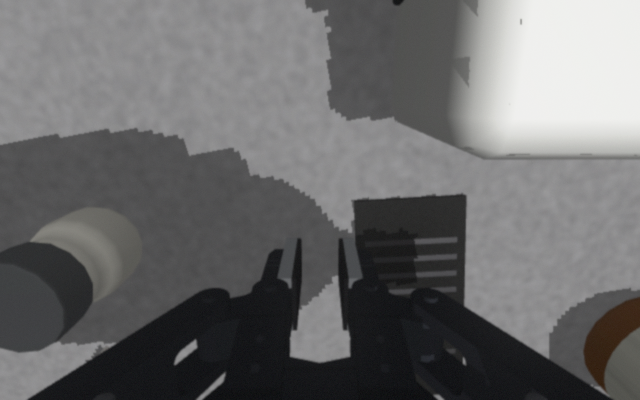

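```bash
python3 - <<'E'
from h import *
d=dict(np.load("ew.npz"));g=d["image"].max(2).astype(int)
u=np.array([.184,.983]);y=np.array([.983,-.184]);foot=np.array([539.6,41.4])
f=lambda p,z:np.c_[(onplane(d,p,z)[:,:2]*1000-foot)@u,(onplane(d,p,z)[:,:2]*1000-foot)@y].round(1)
for c in(370,400,430,455): 
    r=[i for i in range(180,215) if g[i,c]-g[i+1,c]>15]; print("col",c,r)
for v in(200,215,230,260,285):
    print("row",v,[x for x in range(345,480) if abs(g[v,x+1]-g[v,x])>18 and (x<362 or x>450)])
print(f([[355,199],[466,195]],.002))
print("shaker top edge front-right", f([[484,157],[636,158]],.092), f([[484,157],[636,158]],.02))
cv2.imwrite("pics/ecrop.png",cv2.resize(d["image"][90:300,330:500,::-1],None,fx=2.8,fy=2.8))
E
```

```text
col 370 [198, 199]
col 400 [196, 197, 198]
col 430 [194, 195]
col 455 [193, 194, 195]
row 200 [350, 465, 466]
row 215 [353, 354, 464, 465, 466]
row 230 [347, 351, 352, 354, 464, 465]
row 260 [345, 358, 463, 464, 465]
row 285 [347, 348, 351, 352, 463, 464]
[[-56.8 -28.9]
 [-54.9  20.7]]
shaker top edge front-right [[-19.9 -18.1]
 [-20.    6.6]] [[-34.1  17.4]
 [-34.4  75. ]]
```

View pics/ecrop.png

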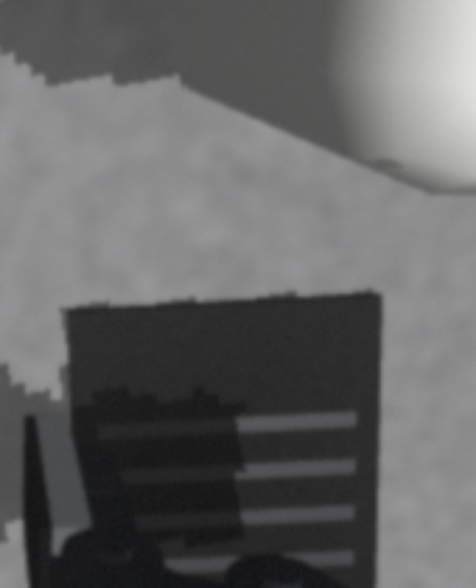

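Request:
carry_out(
  increments=[
    [[0,0.01,0],[0,0,0]],
    [[0,0.01,0],[0,0,0]],
    [[0,0,0],[0,0,0]],
  ],
)

```text
time: 9.75
tcp_pos: [0.4844, -0.0336, 0.0033]
orientation: [0.0, 0.769, 0.639, 0.0]
ft_force: [-0.9, -0.2, -0.6]
gripper_width: 0.2
```

```bash
python3 look.py f; cat > thin.py <<'E'
import sys
from h import *
d=dict(np.load(sys.argv[1]+"w.npz"));g=d["image"].max(2).astype(int)
u=np.array([.184,.983]);y=np.array([.983,-.184]);foot=np.array([539.6,41.4])
F=lambda p,z:np.c_[(onplane(d,p,z)[:,:2]*1000-foot)@u,(onplane(d,p,z)[:,:2]*1000-foot)@y]
c0,c1,r0,r1,R=map(int,sys.argv[2:7])
T=[]
for c in range(c0,c1,6):
    s=g[r0:r1,c]; k=np.argmax(s[:-2]-s[2:]); T.append((c,r0+k+1))
q=F(T,.002); p=np.polyfit(q[:,1],q[:,0],1); print("thin along @0",p[1].round(1),"yaw(+=heading left... deg)",np.degrees(p[0]).round(2))
E=[]
for v in range(r1+3,R,8):
    s=g[v,c1:c1+50]; k=np.argmax(s[2:]-s[:-2]); P=[[c1+k+1,v]]; z=.004
    for _ in range(5): e=F(P,z)[0]; z=.002+.12*(p[1]-e[0])/1000
    E.append(e)
E=np.array(E); w=np.polyfit(E[:,0],E[:,1],1); print("right edge at thin",np.polyval(w,p[1]).round(1),"at mid",np.polyval(w,p[1]-50).round(1),"yaw",np.degrees(-w[0]).round(2)); 
E
python3 thin.py e 365 455 180 212 290;python3 thin.py f 360 445 180 212 290
```

```text
[ 0.48427857 -0.03360596  0.00330473] [-1.65524991 -0.13960355 -0.1662677 ] 0.19946206288311175
thin along @0 -55.6 yaw(+=heading left... deg) 3.05
right edge at thin 20.8 at mid 23.6 yaw 3.23
thin along @0 -56.0 yaw(+=heading left... deg) 2.42
right edge at thin 23.1 at mid 24.7 yaw 1.82
```

View pics/fw.png

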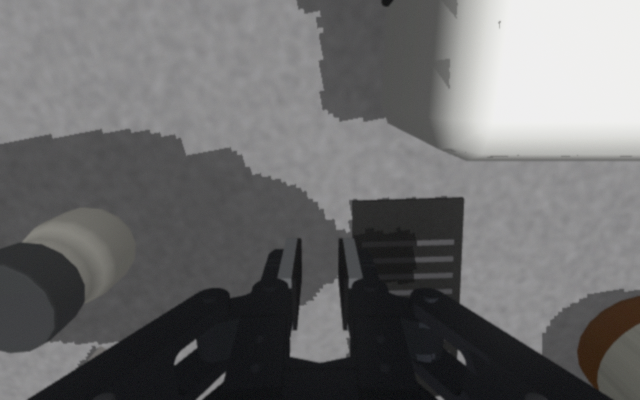

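Request:
carry_out(
  increments=[
    [[0,0.008,0],[0,0,0]],
    [[0,0.008,0],[0,0,0]],
    [[0,0,0],[0,0,0]],
  ],
)

```text
time: 10.22
tcp_pos: [0.4867, -0.0341, 0.0033]
orientation: [0.0, 0.769, 0.639, 0.0]
ft_force: [-0.3, 0.2, -0.3]
gripper_width: 0.195
```

```bash
python3 look.py g; python3 thin.py g 360 445 180 212 290
```

```text
[ 0.4866816  -0.03407302  0.0033225 ] [-0.56323087 -0.40586465  0.3529377 ] 0.20035465940583924
thin along @0 -56.8 yaw(+=heading left... deg) 0.08
right edge at thin 25.8 at mid 26.2 yaw 0.42
```

The wedge is now square (about 0.3°) and centred to within about 1 mm. I'm going back behind the thick end.

Request:
carry_out(
  increments=[
    [[0,-0.053,0],[0,0,0]],
    [[0,0,-0.15],[0,0,0]],
    [[0,0,-0.15],[0,0,0]],
    [[-0.216,0.105,0],[0,0,0]],
    [[-0.216,0.105,0],[0,0,0]],
    [[-0.216,0.104,0],[0,0,0]],
    [[0,0,0.15],[0,0,0]],
    [[0,0,0.15],[0,0,0]],
    [[0,0,0],[0,0,0]],
    [[0.03,0,0],[0,0,0]],
    [[0.03,0,0],[0,0,0]],
    [[0.03,0,0],[0,0,0]],
    [[0.03,0,0],[0,0,0]],
    [[0.03,0,0],[0,0,0]],
    [[0,0,0],[0,0,0]],
  ],
)

```text
time: 12.2
tcp_pos: [0.5114, -0.1142, 0.0033]
orientation: [-0.0, 0.769, 0.639, 0.0]
ft_force: [-1.2, 0.4, -0.4]
gripper_width: 0.202
```

```bash
python3 look.py i; python3 - <<'E'
from h import *
d=dict(np.load("iw.npz"));g=d["image"].max(2).astype(int)
for v in (10,30,55,75,225,238): print(v,[ (int(x),int(g[v,x]),int(g[v,x+1])) for x in range(225,400) if abs(g[v,x+1]-g[v,x])>30][::1])
E
```

```text
[ 0.51128974 -0.11448351  0.0032236 ] [ 0.91956332 -1.06383805  0.71134049] 0.20164843392949738
10 [(255, 200, 153), (256, 153, 104), (388, 103, 164), (389, 164, 201)]
30 [(254, 205, 164), (387, 90, 141), (388, 141, 191)]
55 [(255, 203, 161), (256, 161, 130), (386, 81, 127), (387, 127, 187)]
75 [(258, 194, 141), (259, 141, 92), (385, 73, 118), (386, 118, 188)]
225 [(263, 101, 68), (380, 78, 126), (381, 126, 186)]
238 [(263, 118, 82), (264, 82, 51)]
```

View pics/iw.png

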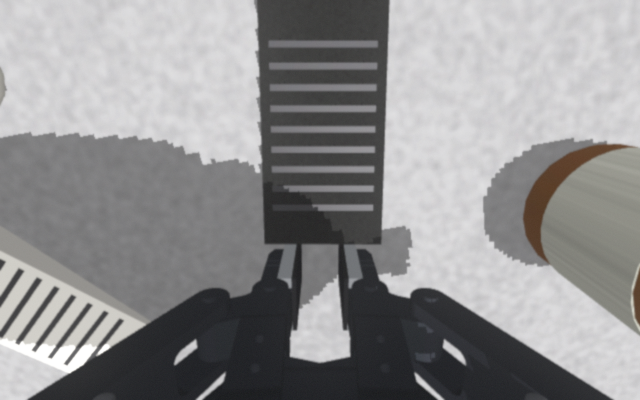

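The wedge is centred on the fingers and flush against them. I'll push on to just short of the foot.

Request:
carry_out(
  increments=[
    [[0.033,0,0],[0,0,0]],
    [[0.033,0,0],[0,0,0]],
    [[0.033,0,0],[0,0,0]],
    [[0.033,0,0],[0,0,0]],
    [[0.033,0,0],[0,0,0]],
    [[0.033,0,0],[0,0,0]],
    [[0.033,0,0],[0,0,0]],
    [[0.033,0,0],[0,0,0]],
    [[0.033,0,0],[0,0,0]],
    [[0.033,0,0],[0,0,0]],
    [[0,0,0],[0,0,0]],
  ],
)

```text
time: 13.68
tcp_pos: [0.5205, -0.0656, 0.0033]
orientation: [-0.0, 0.769, 0.639, 0.0]
ft_force: [-0.2, 0.5, -0.1]
gripper_width: 0.198
```

```bash
python3 look.py j; python3 - <<'E'
from h import *
from rig import monitor,vision
f=[monitor.get_state() for _ in range(3)]; print([s["ft_force"].round(2).tolist() for s in f])
p=f[0]["tcp_pos"][:2]*1000-[539.6,41.4]; print("along",p@[.184,.983],"right",p@[.983,-.184])
E
python3 wm.py j
```

```text
[ 0.52048233 -0.06592562  0.00332742] [-0.65018046 -1.18896171 -0.18264152] 0.19921853797373418
[[-0.65, -1.19, -0.18], [-0.65, -1.19, -0.18], [-0.65, -1.19, -0.18]]
along -109.01873897427913 right 0.9552432509065236
shaker 150 ((636.9830322265625, 125.26571655273438), (238.5589599609375, 198.0822296142578), 79.37080383300781)
shaker 170 ((636.6727294921875, 125.05620574951172), (235.7679901123047, 195.7259063720703), 79.36433410644531)
shaker 185 ((636.5911254882812, 124.94960021972656), (233.85296630859375, 194.09349060058594), 79.37728118896484)
arm near bottle: min z 0.10024029446791283 min dist 0.006656212807589845 z there 0.10703415030793617
```

View pics/jw.png

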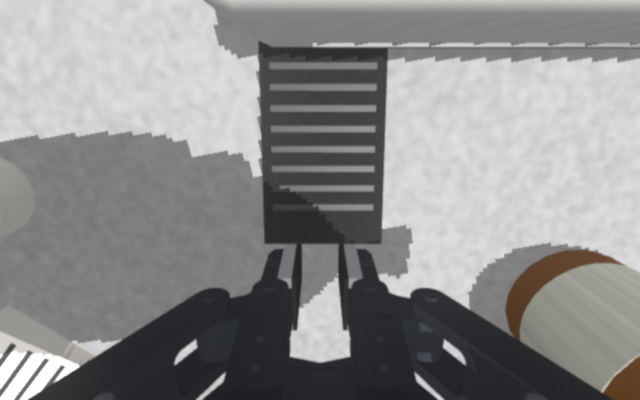

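View pics/jt.png

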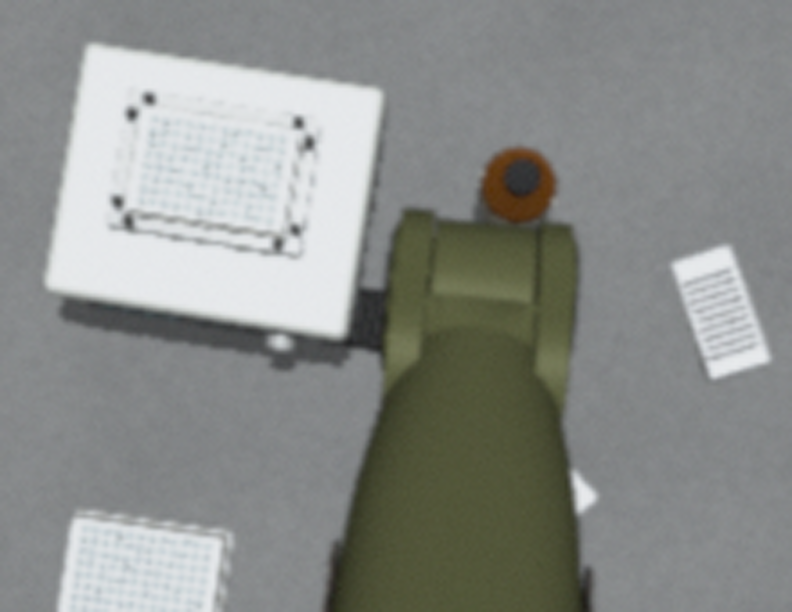

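Request:
carry_out(
  increments=[
    [[0.0133,0,0],[0,0,0]],
    [[0.0133,0,0],[0,0,0]],
    [[0.0133,0,0],[0,0,0]],
    [[0.0133,0,0],[0,0,0]],
    [[0,0,0],[0,0,0]],
    [[0,0,0],[0,0,0]],
  ],
)

```text
time: 14.52
tcp_pos: [0.5219, -0.0581, 0.0033]
orientation: [-0.0, 0.769, 0.639, 0.0]
ft_force: [0.9, 0.4, -0.1]
gripper_width: 0.2
```

Request:
carry_out(
  increments=[
    [[0.0067,0,0],[0,0,0]],
    [[0,0,0],[0,0,0]],
  ],
)

```text
time: 14.78
tcp_pos: [0.5221, -0.0571, 0.0033]
orientation: [-0.0, 0.769, 0.639, 0.0]
ft_force: [-0.6, 0.1, 0.3]
gripper_width: 0.202
```

Request:
carry_out(
  increments=[
    [[0.0067,0,0],[0,0,0]],
    [[0,0,0],[0,0,0]],
  ],
)

```text
time: 15.02
tcp_pos: [0.5223, -0.0562, 0.0033]
orientation: [0.0, 0.769, 0.639, -0.0]
ft_force: [-0.5, -0.6, 0.6]
gripper_width: 0.203
```

Along is now about -99 mm, with no foot contact yet. I'm advancing in 1 mm steps and watching the force.

Request:
carry_out(
  increments=[
    [[0.0067,0,0],[0,0,0]],
    [[0,0,0],[0,0,0]],
  ],
)

```text
time: 15.28
tcp_pos: [0.5224, -0.0554, 0.0033]
orientation: [0.0, 0.769, 0.639, -0.0]
ft_force: [-0.7, -2.7, -0.3]
gripper_width: 0.201
```

Request:
carry_out(
  increments=[
    [[0.0067,0,0],[0,0,0]],
    [[0,0,0],[0,0,0]],
  ],
)

```text
time: 15.52
tcp_pos: [0.5225, -0.0547, 0.0033]
orientation: [0.0, 0.769, 0.639, -0.0]
ft_force: [-0.2, -4.4, -0.3]
gripper_width: 0.2
```

Request:
carry_out(
  increments=[
    [[0.0067,0,0],[0,0,0]],
    [[0,0,0],[0,0,0]],
  ],
)

```text
time: 15.78
tcp_pos: [0.5226, -0.0542, 0.0033]
orientation: [0.001, 0.769, 0.639, -0.001]
ft_force: [-1.0, -6.4, -0.1]
gripper_width: 0.198
```

Request:
carry_out(
  increments=[
    [[0.005,0,0],[0,0,0]],
    [[0,0,0],[0,0,0]],
    [[0,0,0],[0,0,0]],
  ],
)

```text
time: 16.15
tcp_pos: [0.5227, -0.054, 0.0033]
orientation: [0.001, 0.769, 0.639, -0.001]
ft_force: [-1.7, -7.8, 1.7]
gripper_width: 0.2
```

```bash
python3 look.py k; python3 wm.py k
```

```text
[ 0.52266859 -0.05397975  0.00331509] [-1.58821579 -7.51906039  0.47287343] 0.19782790783690274
shaker 150 ((636.969482421875, 125.2282943725586), (238.33871459960938, 197.97933959960938), 79.37889099121094)
shaker 170 ((636.686767578125, 125.0510482788086), (235.77862548828125, 195.6961669921875), 79.37188720703125)
shaker 185 ((636.5751342773438, 124.93614196777344), (233.7732696533203, 194.00535583496094), 79.42164611816406)
arm near bottle: min z 0.10025389488009262 min dist 0.006703990594329009 z there 0.11467651198042428
```

Request:
carry_out(
  increments=[
    [[0.004,0,0],[0,0,0]],
    [[0,0,0],[0,0,0]],
    [[0,0,0],[0,0,0]],
  ],
)

```text
time: 16.62
tcp_pos: [0.5227, -0.0538, 0.0033]
orientation: [0.001, 0.77, 0.639, -0.002]
ft_force: [-1.5, -9.1, 1.7]
gripper_width: 0.201
```

```bash
python3 - <<'E'
from rig import monitor,vision
F=[]
for i in range(4):
    vision.snapshot("wrist"); s=monitor.get_state(); F.append(s["ft_force"])
import numpy as np
print(np.mean(F,0),s["tcp_pos"])
E
```

```text
[-1.52511841 -9.09763768  1.47132887] [ 0.52274206 -0.05381004  0.00335019]
```

It reads a steady 9.2 N, so the wedge is snug. I'm backing off straight and rising clear.

Request:
carry_out(
  increments=[
    [[-0.02,0,0],[0,0,0]],
    [[-0.04,0,0],[0,0,0]],
    [[-0.04,0,0],[0,0,0]],
    [[0,0,-0.25],[0,0,0]],
    [[0,0,-0.25],[0,0,0]],
    [[0,0,-0.25],[0,0,0]],
    [[0,0,-0.25],[0,0,0]],
    [[0,0,0],[0,0,0]],
  ],
)

```text
time: 17.82
tcp_pos: [0.5227, -0.067, 0.1565]
orientation: [0.002, 0.769, 0.639, 0.002]
ft_force: [0.5, -0.8, -1.1]
gripper_width: 0.199
```

Request:
carry_out(
  increments=[
    [[0.18,-0.008,0],[0,0,0]],
    [[0.18,-0.008,0],[0,0,0]],
    [[0.18,-0.008,0],[0,0,0]],
    [[0.18,-0.008,0],[0,0,0]],
    [[0,0,0],[0,0,0]],
    [[0,0,0.15],[0,0,0]],
    [[0,0,0.15],[0,0,0]],
    [[0,0,0],[0,0,0]],
  ],
  hand=1,
)

```text
time: 18.82
tcp_pos: [0.5332, 0.0395, 0.1062]
orientation: [-0.001, 0.769, 0.639, -0.002]
ft_force: [-0.4, 1.3, -0.0]
gripper_width: 0.001
```

```bash
python3 look.py l; python3 - <<'E'
from rig import vision,monitor
from h import *
d=vision.snapshot("scene"); np.savez("ls.npz",**d); cv2.imwrite("pics/ls.png",cv2.resize(d["image"][110:310,160:460,::-1],None,fx=2.6,fy=2.6,interpolation=cv2.INTER_CUBIC))
p=monitor.get_state()["tcp_pos"][:2]*1000-[539.6,41.4]; print("along",p@[.184,.983],"right",p@[.983,-.184])
E
```

```text
[0.53513789 0.03979381 0.10830207] [ 0.73139394 -0.83267682  0.02004715] -0.002135398517612093
along -2.114019233782195 right -3.554528081831132
```

View pics/lw.png

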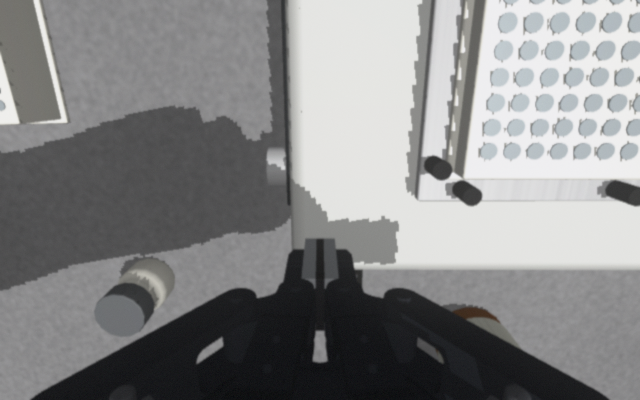

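View pics/ls.png

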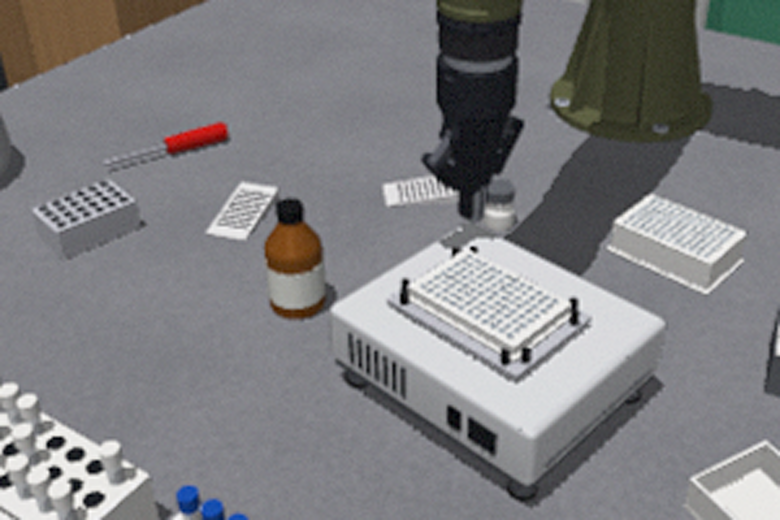

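The fingertips are over the bare corner, clear of the platform. Next I lower and press.

Request:
carry_out(
  increments=[
    [[0,0,0.03],[0,0,0]],
    [[0,0,0.03],[0,0,0]],
    [[0,0,0.02],[0,0,0]],
    [[0,0,0],[0,0,0]],
    [[0,0,0],[0,0,0]],
  ],
)

```text
time: 19.6
tcp_pos: [0.5354, 0.0405, 0.0964]
orientation: [-0.0, 0.769, 0.639, 0.0]
ft_force: [-0.2, -0.3, -0.4]
gripper_width: 0.001
```

Request:
carry_out(
  increments=[
    [[0,0,0.0067],[0,0,0]],
    [[0,0,0],[0,0,0]],
  ],
)

```text
time: 19.85
tcp_pos: [0.5354, 0.0404, 0.0953]
orientation: [0.0, 0.769, 0.639, 0.0]
ft_force: [0.4, 0.4, -0.0]
gripper_width: -0.001
```

Request:
carry_out(
  increments=[
    [[0,0,0.0067],[0,0,0]],
    [[0,0,0],[0,0,0]],
  ],
)

```text
time: 20.1
tcp_pos: [0.5353, 0.0404, 0.0942]
orientation: [-0.0, 0.769, 0.639, -0.0]
ft_force: [-0.4, 0.1, -0.7]
gripper_width: 0.007
```

Request:
carry_out(
  increments=[
    [[0,0,0.0067],[0,0,0]],
    [[0,0,0],[0,0,0]],
  ],
)

```text
time: 20.35
tcp_pos: [0.5353, 0.0404, 0.0932]
orientation: [-0.0, 0.769, 0.639, -0.0]
ft_force: [-0.4, 0.4, -0.2]
gripper_width: -0.0
```

Request:
carry_out(
  increments=[
    [[0,0,0.0067],[0,0,0]],
    [[0,0,0],[0,0,0]],
  ],
)

```text
time: 20.6
tcp_pos: [0.5353, 0.0404, 0.0922]
orientation: [-0.0, 0.769, 0.639, -0.0]
ft_force: [0.4, -0.8, -0.0]
gripper_width: -0.002
```

Request:
carry_out(
  increments=[
    [[0,0,0.0067],[0,0,0]],
    [[0,0,0],[0,0,0]],
  ],
)

```text
time: 20.85
tcp_pos: [0.5354, 0.0404, 0.092]
orientation: [0.0, 0.769, 0.639, 0.0]
ft_force: [-2.9, -0.3, 7.2]
gripper_width: -0.0
```

Request:
carry_out(
  increments=[
    [[0,0,0.004],[0,0,0]],
    [[0,0,0],[0,0,0]],
    [[0,0,0],[0,0,0]],
  ],
)

```text
time: 21.22
tcp_pos: [0.5355, 0.0404, 0.092]
orientation: [0.0, 0.769, 0.639, 0.0]
ft_force: [-3.7, -0.4, 12.3]
gripper_width: -0.002
```

It holds 12.3 N with the corner still at 92.0 mm, so it stands firm. I'll hold briefly and let go straight up.

Request:
carry_out(
  increments=[
    [[0,0,0],[0,0,0]],
    [[0,0,0],[0,0,0]],
    [[0,0,0],[0,0,0]],
  ],
)

```text
time: 21.6
tcp_pos: [0.5355, 0.0404, 0.092]
orientation: [0.0, 0.769, 0.639, 0.0]
ft_force: [-4.7, 0.5, 12.3]
gripper_width: -0.001
```

Request:
carry_out(
  increments=[
    [[0,0,-0.01],[0,0,0]],
    [[0,0,-0.05],[0,0,0]],
    [[0,0,-0.25],[0,0,0]],
    [[0,0,-0.3],[0,0,0]],
    [[0,0,-0.3],[0,0,0]],
    [[-0.3,0,0],[0,0,0]],
    [[-0.3,0,0],[0,0,0]],
    [[-0.3,0,0],[0,0,0]],
    [[-0.3,0,0],[0,0,0]],
    [[-0.3,0,0],[0,0,0]],
    [[0,0,0],[0,0,0]],
    [[0,0,0],[0,0,0]],
  ],
)

```text
time: 23.1
tcp_pos: [0.4942, -0.1805, 0.2273]
orientation: [-0.0, 0.769, 0.639, 0.0]
ft_force: [0.3, -0.2, 0.3]
gripper_width: 0.004
```

```bash
python3 look.py m; python3 wm.py m; python3 - <<'E'
from rig import vision
from h import *
d=vision.snapshot("scene"); cv2.imwrite("pics/ms.png",cv2.resize(d["image"][110:310,160:460,::-1],None,fx=2.6,fy=2.6,interpolation=cv2.INTER_CUBIC))
a=dict(np.load("top0.npz"));b=dict(np.load("mt.npz"))
t=b; f=3.6
W=cloud(b)
for nm,u,v in(("bottle",358,166),("jar",324,256)): print(nm,W[v-3:v+4,u-3:u+4].reshape(-1,3).mean(0))
E
```

```text
[ 0.4943359  -0.17982439  0.2272206 ] [ 0.27903721  0.93822799 -1.03974705] 0.0023649968856368623
shaker 150 ((637.0614624023438, 125.32349395751953), (238.8103485107422, 198.40872192382812), 79.39469146728516)
shaker 170 ((636.7320556640625, 125.06291961669922), (236.0848846435547, 195.94439697265625), 79.412353515625)
shaker 185 ((636.599365234375, 125.0223617553711), (234.25494384765625, 194.2650604248047), 79.38206481933594)
arm near bottle: min z 0.10016967600534077 min dist 0.006064651108349421 z there 0.10231532191755299
bottle [ 0.62958709 -0.10717033  0.12155714]
jar [ 0.38442318 -0.00742922  0.05319843]
```

View pics/mt.png

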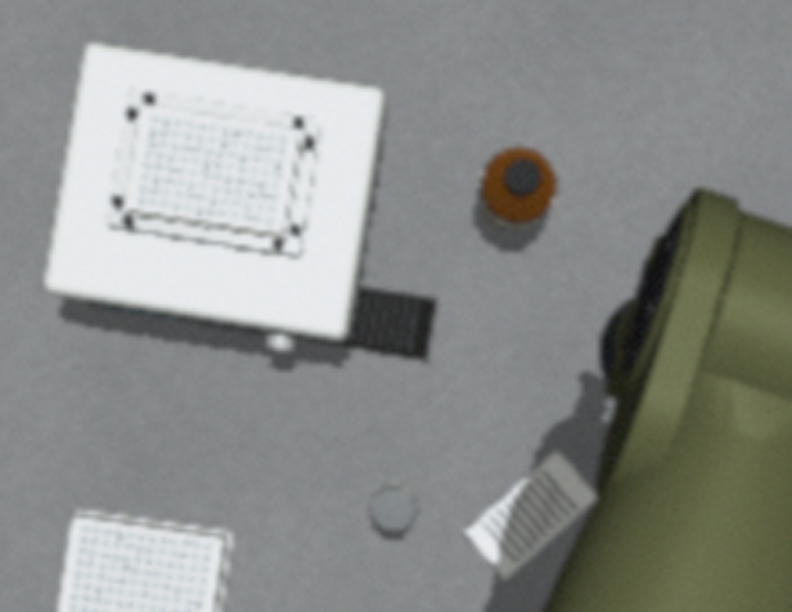

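View pics/ms.png

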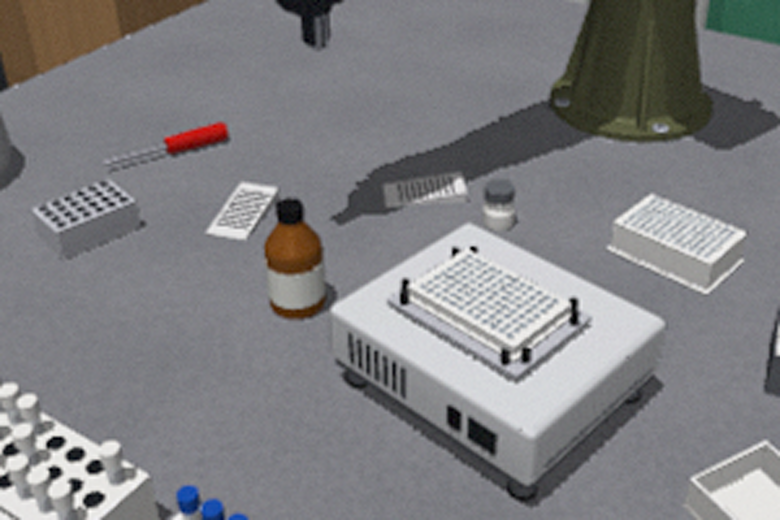

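View pics/mw.png

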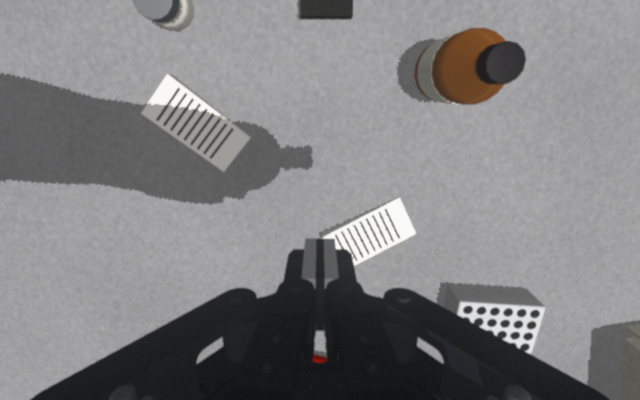

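```bash
python3 - <<'E'
from h import *
t=dict(np.load("mt.npz"));u=np.array([.184,.983]);y=np.array([.983,-.184]);foot=np.array([539.6,41.4])
P=onplane(t,(np.array([[436,298],[428,358]])+.5)/3.6-.5+[215,115],.014)[:,:2]*1000
print(np.c_[(P-foot)@u,(P-foot)@y])
w=dict(np.load("mw.npz")); P=onplane(w,[[299,17.5],[352,18]],.014)[:,:2]*1000; print(np.c_[(P-foot)@u,(P-foot)@y])
from rig import hand_in; print(hand_in())
E
```

```text
[[-83.12343087  28.0187712 ]
 [-84.41173846 -21.20752921]]
[[-87.41423749 -24.57999472]
 [-87.7756567   25.79180155]]
the job is handed in; nothing more can be done
None
```

The black wedge is snug and square under the bare foot. The press held without the corner giving, and I handed the job in at about 23 s with the arm clear of everything.

- **Wedge:** my first push squared it but left it about 10 mm to the robot's side of the foot's line. I nudged it sideways twice until it was within about 1 mm of that line and 0.5° of square, then pushed it in until the push force held at 9.2 N.
- **Press:** I pressed within about 5 mm of the point above the bare foot. It held 12.3 N downwards with the top steady at 92.0 mm, then I lifted straight off. A sideways force of 4 to 5 N came with the press, but the shaker did not move.
- **Final look:** the shaker's measured position is unchanged within 0.3 mm, and the bottle and jar have not moved. The other nearby things look untouched, but I did not measure them.
- **Disagreement:** the two cameras differ on the wedge's final position. The top camera puts its thick end about 84 mm from the foot's centre and 3 mm off the line. The wrist camera puts it about 87.5 mm away and 0.6 mm off. For a snug wedge I expected about 83 to 84 mm. The 2 mm calibration and reading the edges by eye account for most of this, so I relied on the push and press forces.

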